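# Pull the worn bond tools from the sprung clip strip

## Task

The two red-headed bond-tool inserts in the clip strip are worn out: pull them straight up out of their spring clips, one at a time, and stand each foot down in its own well of the black two-well block, lowering it into the well before letting go. Put the first one away before pulling the second, and leave the blue-headed insert clipped in the strip.

Things in the scene. Friction and masses are not known exactly. Their poses are not given: they have to be found in the camera images.
- worn_a: Worn insert, loose, 50 g, 84 mm tall: round steel shank with a 14 mm thick foot (0 to 22 mm up) and a 9 mm waist, under a red square head 20 x 20 mm, 40 to 84 mm above the underside: grip it there, across x. Origin: centre of the underside; z up, x and y square to the head. Stands in a spring clip; a straight upward pull of up to 15 N frees it, clear of the clip after 40 mm
- worn_b: The other worn insert, same as worn_a (red head), in another clip of the same strip. A clip is two steel leaves on the insert's +y and -y sides that end 32 mm above its underside and snap in over the foot at the waist; the foot stands 12 mm deep in a loose grey pocket
- good: Good insert, same shape but blue head, in the third clip; leave it there. The clip strip: aluminium bar 60 x 200 x 10 mm fixed to the table, its long side along the inserts' y, three clips 60 mm apart, undersides of the inserts 10 mm above the table. Which insert is in which clip varies
- block: black block fixed to the table, 54 mm (its x) x 114 mm (its y), 40 mm tall, with two open square wells 38 x 38 mm side by side, their centres 30 mm from the block's centre along its +y and -y; well floor 4 mm above the table, rim 40 mm. Origin at the centre of its underside, z up

How it is judged:
By the outcome, as a careful person would: the job done as asked, in the order asked, and still so for the second after the job is handed in, with the robot touching nothing.
It also fails if it takes over 61 s, if anything falls off the work surface, if the arm or the gripper's body presses on something with over 40 N, if the wrist force passes 120 N, or if a joint passes its speed limit or range.

## Robot

A 6-joint arm with a two-finger parallel gripper is mounted at the origin on the work surface. World frame = base frame: x ahead of the robot, y to its left, z up, the work surface at z = 0. Lengths are in m, angles in degrees, forces in N, time in s.
With the tool pointing down it reaches from about 0.325 to 0.85 m from the base axis. Payload 15.5 kg.
Tool frame: the origin (TCP) lies at the very end of the fingers, on their centre line; the grasp point (between the pads) lies 19 mm behind it; z points along the fingers, x is the direction in which the jaws open and shut, and the axes are right-handed (so a half turn about z gives the same grasp; the last joint's range is limited). The gripper opens to 91 mm and grips with 3 to 60 N. Pads are 32 mm wide; open, the fingers measure 118 mm over their backs; the gripper's body (76 mm by 178 mm) begins 60 mm behind the grasp point.
Start: joints at [63.283, 28.281, 77.091, -0, 74.628, -5.472], TCP at [0.226, 0.583, 0.181] pointing down, gripper open.
Joint ranges: [-166.48, 166.48], [-47.26, 123.95], [12.59, 153.08], [-70.14, 250.14], [6.76, 159.57], [-176.63, 176.63]. Speed limits (degrees/s): [108.29, 108.29, 147.25, 172.46, 172.46, 172.46].

## Interface

Orientations are given as [roll, pitch, yaw] about the fixed x, y, z axes, in that order (R = Rz(yaw) Ry(pitch) Rx(roll)).
In Python, from plant import manip gives the robot as it stands.
- The arm moves only by the shell command python3 -m creep 'ROWS'. ROWS is JSON, a list of rows, each a list of 5 numbers: the finger opening in mm, from 0 to 91.2, then the shift along the tool's x, y, z in mm, then the turn about the tool's z in degrees. A call has 1 to 20 rows; each row shifts and turns the pose as measured when the row begins, along the tool's axes as they then stand; what a row does not reach is not made up. A row lasts 1/8 s, in which the tool goes at most 62.5 mm and 10.7 degrees, less where a joint would pass 70% of its speed; a pose out of reach is approached as far as the arm can. A call is refused whole if a number of a shift passes 62.5 or a number of a turn 10.7, either way. A call with a gripper value outside its range is refused whole. The fingers move at their own pace and stop on an object; the grip force is fixed at half the most. Time passes only in rows, so rows that do not move let the fingers close. It gives the time, the measured TCP pose, the force and the opening at its end, in the units of the state.
- manip.get_obs(): the state, without advancing time (a new reading comes with each control period).
- manip.camera(name): name is "scene" or "top" or "wrist"; returns a dict with "color" (400x640x3 uint8, red, green, blue), "intrinsics" (3x3 intrinsics, pixels), "extrinsics" (4x4, takes a point from camera to world coordinates). Camera axes: x right, y up, looking along -z (the intrinsics and any distortion apply to the point x, -y, -z); pixel columns grow to the right and rows downward; lengths in m; the calibration is good to about 2 mm. A picture is of the moment at which its call begins. There is no depth.
- manip.job_done(): hands the job in, once; it reports no verdict.
Trained networks look in the newest picture that a camera, given by its name, has taken for a name from the list of things; names that differ only in an ending like _2 or _b are one class to them, and where a whole thing is asked for, a point or a joint stands for the part that bears it (a point fixed in the world has none). Each returns a list of dicts, best first, with "score" (0 to 1); they miss things now and then, are a little off and sometimes report something else, mostly with a low value. They report only what shows in the picture. A call takes as long as a camera call.
- manip.regions_of(camera, label): "pixels" (400x640 bool, what is visible of it) and "extent" ([centre column, centre row, width, height] in pixels, round what is visible of it).
The state is a dict: "time": time; "qpos": joint angles; "joint_vel": joint speeds; "joint_torque": joint torques, N m; "tool_pos": TCP position; "tool_rot": TCP orientation; "contact_force": force on the tool from outside, world axes, zero at the start; "torque": the same for the moment, N m; "gripper_width": finger opening in m.
Only numpy, scipy, OpenCV 4.12 (cv2) and the standard library are available. Lean on these libraries where they do the work, as an engineer would, in place of code of your own. Each camera call takes 0.05 s, during which the arm holds its last target. There are 200 camera calls.

## Working session

There is one attempt and no reset: what is moved stays moved. The work goes in short steps, Python scripts to look and compute and a shell command to move; the robot and the scene stay as the last step left them, time stands still between calls to the robot, and variables do not carry over. Pictures are saved under pics/ and viewed, about 8 in all and at most 12, crops included, and the job is handed in when it is done.

```bash
mkdir -p pics; cat > h.py <<'E'
import numpy as np, cv2
from plant import manip
def snap(cam,fn=None):
    c=manip.camera(cam)
    if fn: cv2.imwrite('pics/'+fn,c['color'][:,:,::-1])
    return c
def ray(c,uv):
    K=np.array(c['intrinsics']);T=np.array(c['extrinsics'])
    p=np.linalg.solve(K,[uv[0],uv[1],1.]); d=T[:3,:3]@np.array([p[0],-p[1],-p[2]])
    return T[:3,3],d
def at(c,uv,z):
    o,d=ray(c,uv); return o+d*(z-o[2])/d[2]
def proj(c,P):
    K=np.array(c['intrinsics']);T=np.array(c['extrinsics'])
    q=np.linalg.inv(T)@np.r_[P,1]; q=K@np.array([q[0],-q[1],-q[2]]); return q[:2]/q[2]
E
python3 - <<'E'
from h import *
print(manip.get_obs())
t=snap('top','top1.png'); s=snap('scene','scene1.png')
for n,c in(('top',t),('scene',s)):
    print(n,np.array(c['extrinsics']).round(3).tolist(),np.array(c['intrinsics']).round(1).tolist())
    for l in ('worn_a','good','block'):
        for r in manip.regions_of(n,l):
            print(n,l,round(r['score'],2),np.round(r['extent'],1),at(c,r['extent'][:2],.094 if l!='block' else .04).round(3))
E
```

```text
{'time': 0.0, 'qpos': array([ 6.32819727e+01,  2.83154980e+01,  7.71299016e+01,  1.44134711e-03,
        7.46255789e+01, -5.47125482e+00]), 'joint_vel': array([ 0.12718514, -0.06031454, -0.02777195,  0.01117814, -0.10817908,
        0.05293349]), 'joint_torque': array([-3.83238381e-03, -8.78792667e+01, -3.81876326e+01,  7.02800718e-02,
        5.29491424e-02, -7.59829072e-05]), 'tool_pos': array([0.22628004, 0.58213839, 0.18081523]), 'tool_rot': array([-1.79991849e+02,  7.05226933e-02,  6.87528495e+01]), 'contact_force': array([-0.54958654,  0.01434614, -1.14602857]), 'torque': array([-0.0161246 ,  0.01623352, -0.05416116]), 'gripper_width': 0.0913890051565219}
top [[0.018, 0.998, -0.053, 0.479], [-1.0, 0.019, 0.017, 0.01], [0.018, 0.052, 0.998, 0.776], [0.0, 0.0, 0.0, 1.0]] [[418.5, 0.0, 329.2], [0.0, 418.5, 201.7], [0.0, 0.0, 1.0]]
top worn_a 0.65 [454.4 180.9  18.1  13.4] [ 0.553 -0.207  0.094]
top good 0.66 [382.5 178.9  17.3  12.5] [ 0.554 -0.088  0.094]
top block 0.57 [267.7 184.2  67.2  26.5] [0.546 0.107 0.04 ]
scene [[0.492, -0.575, 0.654, 0.935], [0.87, 0.327, -0.368, -0.245], [-0.002, 0.75, 0.661, 0.48], [0.0, 0.0, 0.0, 1.0]] [[361.6, 0.0, 320.8], [0.0, 361.6, 197.1], [0.0, 0.0, 1.0]]
scene worn_a 0.88 [252.1 239.9  16.2  42.5] [ 0.585 -0.161  0.094]
scene worn_a 0.86 [217.8 253.4  18.6  42. ] [ 0.585 -0.211  0.094]
scene good 0.74 [289.6 225.8  17.1  37.5] [ 0.586 -0.102  0.094]
scene block 0.84 [382.5 202.1  61.7  49.1] [0.567 0.09  0.04 ]
```

View pics/top1.png

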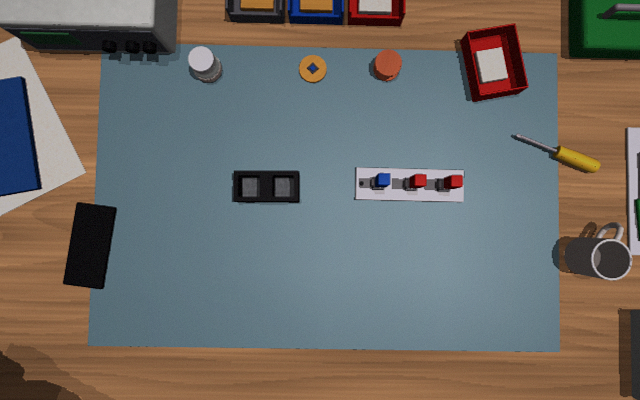

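View pics/scene1.png

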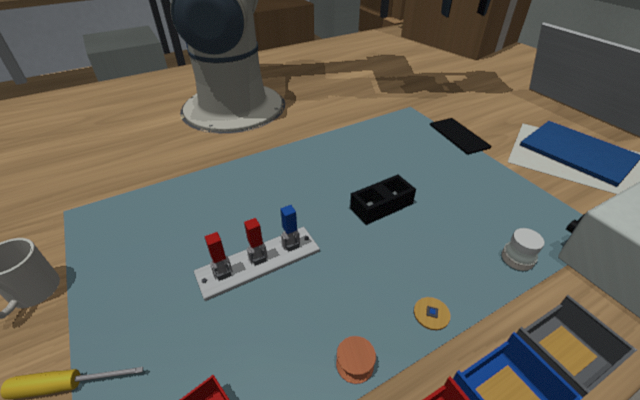

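The top view shows the blue head at (384,180), red heads at about (419,181) and (454,182), the strip spanning columns 356–464, and the block at (267,186) with wells at about (250,186) and (284,186). The scene view agrees: blue is the insert nearest the block.

```bash
cat >> h.py <<'E'
def pose(c,mask,z):
    m=cv2.morphologyEx(mask.astype(np.uint8),cv2.MORPH_CLOSE,np.ones((5,5)))
    cs,_=cv2.findContours(m,0,2); k=max(cs,key=cv2.contourArea)
    b=cv2.boxPoints(cv2.minAreaRect(k)); P=np.array([at(c,u,z)[:2] for u in b])
    e=[P[1]-P[0],P[2]-P[1]]; e.sort(key=np.linalg.norm)
    a=np.degrees(np.arctan2(e[1][1],e[1][0]))%180-90
    return P.mean(0).round(4),[round(float(np.linalg.norm(x)),4) for x in e],round(float(a),2)
E
python3 - <<'E'
from h import *
c=snap('top'); I=c['color'].astype(int); r,g,b=I[...,0],I[...,1],I[...,2]
w=np.zeros(r.shape,bool); w[155:215,345:475]=True
print('strip',pose(c,w&(r>150),.010))
w[:]=0; w[155:215,215:320]=True
print('block',pose(c,w&(I.max(2)<75),.04))
for l in ('worn_a','good'):
  for q in manip.regions_of('top',l): print(l,q['score'],q['extent'])
for n,lo,hi in(('mid',405,432),('end',436,470)):
    m=(r>100)&(g<60); m[:,:lo]=0;m[:,hi:]=0;m[:165]=0;m[205:]=0
    v,u=np.nonzero(m); print(n,u.min(),u.max(),v.min(),v.max(), np.unique(r[m])[[0,-1]])
    br=m&(r>0.85*r[m].max()); v,u=np.nonzero(br); print(u.min(),u.max(),v.min(),v.max(),at(c,(u.mean(),v.mean()),.094))
E
```

```text
strip (array([ 0.5543, -0.1509]), [0.0584, 0.1991], -0.31)
block (array([0.5421, 0.1102]), [0.0548, 0.1179], 1.16)
worn_a 0.68 [454.9, 183.2, 19.7, 15.6]
worn_a 0.61 [420.2, 180.1, 14.4, 13.8]
good 0.79 [382.4, 178.4, 19.5, 13.8]
mid 415 426 174 185 [109 191]
416 425 175 184 [ 0.55392378 -0.15078592  0.094     ]
end 451 461 175 186 [104 187]
452 461 176 185 [ 0.55345023 -0.21027525  0.094     ]
```

```bash
python3 -m creep '[[60,0,0,0,9.8],[60,0,0,0,9.8],[60,0,0,0,9.8],[60,0,0,0,9.8],[60,0,0,0,9.8],[60,0,0,0,9.8],[60,0,0,0,9.8]]'
```

```text
time: 1.42
tool_pos: [0.2264, 0.5825, 0.1815]
tool_rot: [-180.0, -0.0, -2.0]
contact_force: [-0.5, 0.0, -0.1]
gripper_width: 0.0602
```

```bash
python3 -m creep '[[60,20,49,0,-1.5],[60,20,49,0,0],[60,20,49,0,0],[60,20,49,0,0],[60,20,49,0,0],[60,20,49,0,0],[60,20,49,0,0],[60,20,49,0,0],[60,20,49,0,0],[60,20,49,0,0],[60,20,49,0,0],[60,20,49,0,0],[60,20,49,0,0],[60,20,49,0,0],[60,0,0,0,0]]'
```

```text
time: 3.3
tool_pos: [0.5073, -0.1287, 0.1828]
tool_rot: [-179.9, -0.5, -0.6]
contact_force: [0.5, 0.1, 0.0]
gripper_width: 0.0602
```

```bash
python3 -m creep '[[60,23,40,0,0],[60,23,40,0,0],[60,0,0,0,-0.5],[60,0,0,0,0]]'; python3 - <<'E'
from h import *
c=snap('wrist','w1.png'); print(manip.get_obs()['tool_pos'],manip.get_obs()['tool_rot'],np.array(c['extrinsics']).round(3).tolist())
for l in ('worn_a','good'):
  for q in manip.regions_of('wrist',l): print(l,q['score'],np.round(q['extent'],1))
for y in(-.09,-.15,-.21): print(proj(c,[.554,y,.094]))
E
```

```text
time: 3.8
tool_pos: [0.5525, -0.2092, 0.1829]
tool_rot: [-179.8, -0.5, -0.1]
contact_force: [0.4, -0.5, -0.3]
gripper_width: 0.0602
[ 0.55257776 -0.20917941  0.18301148] [-1.79792537e+02 -4.97730493e-01 -6.76934267e-02] [[1.0, 0.004, -0.009, 0.551], [-0.002, 0.972, 0.234, -0.144], [0.01, -0.234, 0.972, 0.387], [0.0, 0.0, 0.0, 1.0]]
worn_a 0.79 [322.2 193.5  20.9  30.6]
worn_a 0.61 [321.4 132.   23.4  24.2]
good 0.6 [320.6  65.5  24.4  31.9]
[321.7859882   61.87407707]
[321.90632297 132.04548775]
[322.01543866 195.67465833]
```

View pics/w1.png

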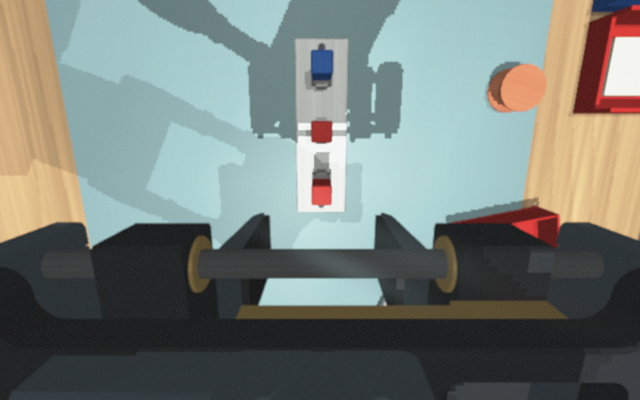

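The wrist view shows the three heads in one column at about (321,65) blue, (321,132) red and (321,191) red. They match the projected estimates within about 2 mm, so I'm descending on the end red insert.

```bash
python3 -m creep '[[60,1,1,30,0],[60,0,0,30,0],[60,0,0,30,0],[60,0,0,25,0],[60,0,0,8,0],[60,0,0,0,0],[60,0,0,0,0]]'
```

```text
time: 4.82
tool_pos: [0.5552, -0.2056, 0.0606]
tool_rot: [-179.9, -0.7, 0.2]
contact_force: [0.1, 0.5, 0.4]
gripper_width: 0.0601
```

```bash
python3 -m creep '[[60,-1,5,5,0],[60,0,0,0,0]]'; python3 - <<'E'
from h import *
c=snap('wrist','w2.png');cv2.imwrite('pics/w2c.png',cv2.resize(c['color'][100:330,200:440,::-1],None,fx=2.5,fy=2.5)); print(manip.get_obs()['tool_pos'],proj(c,[.554,-.21,.094]))
for q in manip.regions_of('wrist','worn_a'): print(q['score'],np.round(q['extent'],1),at(c,q['extent'][:2],.094))
E
```

```text
time: 5.08
tool_pos: [0.555, -0.2114, 0.0567]
tool_rot: [-180.0, -0.8, 0.2]
contact_force: [-0.6, -0.9, -0.2]
gripper_width: 0.0599
[ 0.55514264 -0.2112458   0.05685003] [320.12432973 240.8844044 ]
0.78 [320.4 228.6  32.3  42.4] [ 0.55414382 -0.20263568  0.094     ]
0.7 [320.4 133.7  38.7  40.8] [ 0.55405    -0.15027087  0.094     ]
```

View pics/w2c.png

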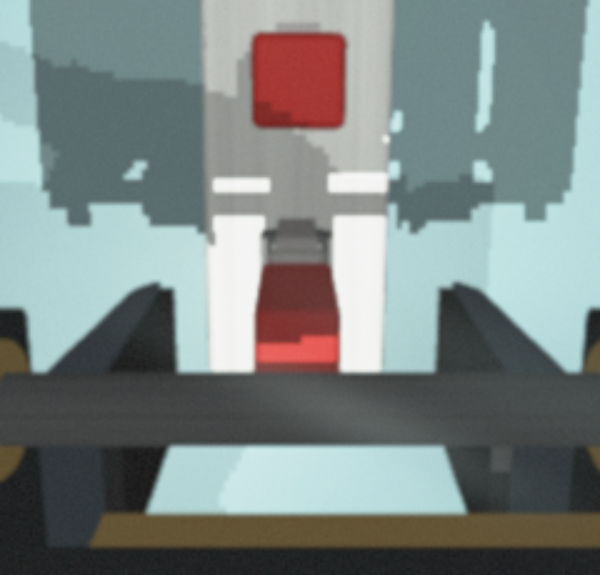

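The end red head is centred between the jaws (crop x≈298, with fingers at about 175 and 440). Closing now.

```bash
python3 -m creep '[[15,0,0,0,0],[15,0,0,0,0],[15,0,0,0,0],[15,0,0,0,0],[15,0,0,0,0],[15,0,0,0,0]]'; 
```

```text
time: 5.92
tool_pos: [0.5552, -0.2111, 0.057]
tool_rot: [-180.0, -0.9, 0.2]
contact_force: [-0.4, -0.3, 0.1]
gripper_width: 0.0196
```

```bash
python3 -m creep '[[15,0,0,-8,0],[15,0,0,-8,0],[15,0,0,-8,0],[15,0,0,-8,0]]'
```

```text
time: 6.42
tool_pos: [0.5542, -0.2109, 0.0906]
tool_rot: [-179.9, -0.8, 0.2]
contact_force: [-0.3, 0.3, -0.5]
gripper_width: 0.0192
```

```bash
python3 -m creep '[[15,0,0,-20,0],[15,0,0,-20,0],[15,0,0,-25,0],[15,0,0,-25,0],[15,0,0,0,0]]'; python3 - <<'E'
from h import *
c=snap('scene','s2.png');cv2.imwrite('pics/s2c.png',cv2.resize(c['color'][100:320,150:450,::-1],None,fx=2,fy=2)); print(manip.get_obs()['tool_pos'])
E
```

```text
time: 7.05
tool_pos: [0.5537, -0.2113, 0.1873]
tool_rot: [180.0, -1.0, 0.2]
contact_force: [0.3, 0.5, -1.1]
gripper_width: 0.0193
[ 0.55313001 -0.21105772  0.18611521]
```

View pics/s2c.png

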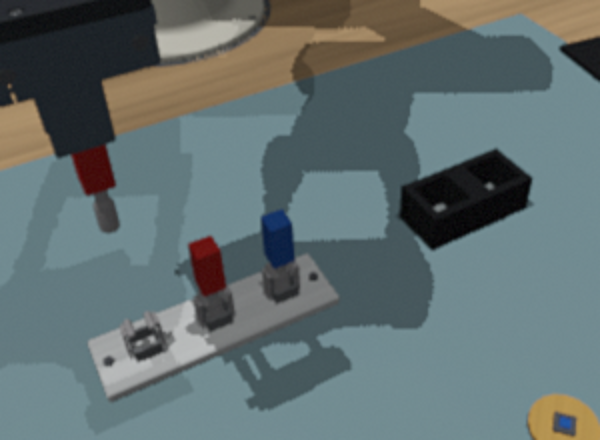

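The picture shows the first insert hanging upright from the jaws, the end clip at (145,335) empty, and the middle red and blue inserts still clipped. Moving over the block's far well.

```bash
python3 -m creep '[[15,-1,-40,0,0],[15,-1,-40,0,0],[15,-1,-40,0,0],[15,-1,-40,0,0],[15,-1,-40,0,0],[15,-1,-40,0,0],[15,-1,-40,0,0],[15,-1,-35,0,0],[15,0,0,0,0],[15,0,0,0,0]]'; python3 - <<'E'
from h import *
c=snap('wrist','w3.png'); o=manip.get_obs();print(o['tool_pos'],o['tool_rot'])
for q in manip.regions_of('wrist','block'): print(q['score'],np.round(q['extent'],1),at(c,q['extent'][:2],.04),pose(c,q['pixels'],.04))
t=o['tool_pos']; print('underside',proj(c,[t[0],t[1],t[2]-.047]))
for y in (.081,.141): print('well',y,proj(c,[.545,y,.04]),proj(c,[.545,y,.004]))
E
```

```text
time: 8.35
tool_pos: [0.5387, 0.1135, 0.1775]
tool_rot: [-179.9, -0.2, 0.1]
contact_force: [-0.4, 0.2, 0.2]
gripper_width: 0.0195
[0.53871118 0.11332067 0.17756364] [-1.79920338e+02 -2.22417970e-01  9.72920424e-02]
0.91 [326.6 177.4  52.3  81.9] [0.54510847 0.12211819 0.04      ] (array([0.5433, 0.1228]), [0.0537, 0.093], 1.32)
underside [320.95824893 205.79363246]
well 0.081 [326.31479973 213.05394591] [325.78804009 205.1083093 ]
well 0.141 [326.59186624 160.34741573] [326.01950686 157.00286857]
```

View pics/w3.png

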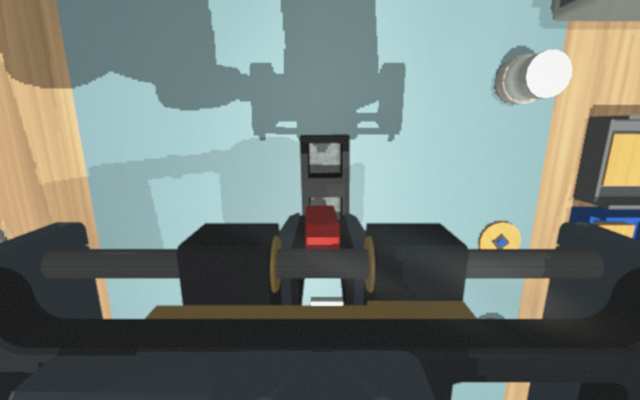

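The far well opening is at about (325,159), which agrees with the projection of (0.544, 0.141).

```bash
python3 -m creep '[[15,3,-14,0,0],[15,3,-14,0,0],[15,0,0,25,0],[15,0,0,25,0],[15,0,0,20,0],[15,0,0,0,0],[15,0,0,0,0]]'
```

```text
time: 9.32
tool_pos: [0.5482, 0.1452, 0.1071]
tool_rot: [-179.9, -0.4, -0.0]
contact_force: [0.1, 0.5, -0.8]
gripper_width: 0.0196
```

```bash
python3 -m creep '[[15,-4,4,5,0],[15,0,0,0,0],[15,0,0,0,0]]';python3 - <<'E'
from h import *
c=snap('wrist','w4.png');cv2.imwrite('pics/w4c.png',cv2.resize(c['color'][80:330,200:440,::-1],None,fx=2.4,fy=2.4)); o=manip.get_obs();print(o['tool_pos'],o['contact_force'])
c=snap('scene','s4.png');cv2.imwrite('pics/s4c.png',cv2.resize(c['color'][100:260,300:480,::-1],None,fx=3,fy=3)); 
E
```

```text
time: 9.7
tool_pos: [0.5448, 0.1412, 0.1034]
tool_rot: [-179.8, -0.6, -0.0]
contact_force: [-0.8, -0.3, 0.4]
gripper_width: 0.0191
[0.54477859 0.14117473 0.10337923] [-0.36026901  0.22301237 -0.30982828]
```

View pics/s4c.png

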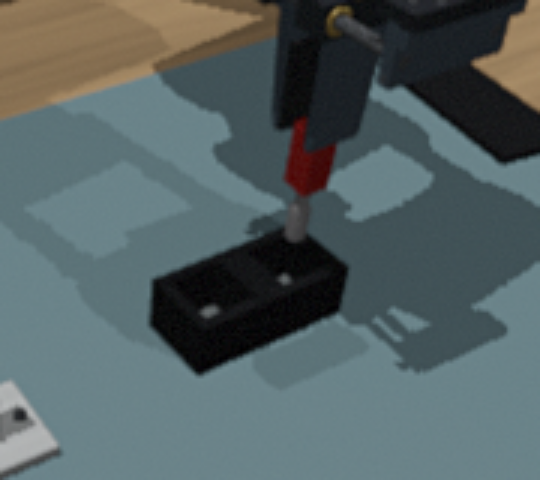

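The foot is at (296,240), just above the far well. Lowering it.

```bash
python3 -m creep '[[15,0,0,10,0],[15,0,0,10,0],[15,0,0,10,0],[15,0,0,10,0],[15,0,0,3,0],[15,0,0,0,0],[15,0,0,0,0]]'
```

```text
time: 10.68
tool_pos: [0.5449, 0.1413, 0.0566]
tool_rot: [-179.9, -0.5, -0.0]
contact_force: [0.9, -0.0, 0.2]
gripper_width: 0.0192
```

```bash
python3 -m creep '[[15,0,0,2,0],[15,0,0,2,0],[15,0,0,2,0],[15,0,0,0,0]]'
```

```text
time: 11.18
tool_pos: [0.5456, 0.1414, 0.051]
tool_rot: [-179.8, -0.6, -0.0]
contact_force: [-1.2, 0.2, 0.1]
gripper_width: 0.0196
```

```bash
python3 -m creep '[[15,0,0,1,0],[15,0,0,1,0],[15,0,0,0,0]]'
```

```text
time: 11.55
tool_pos: [0.5468, 0.1417, 0.051]
tool_rot: [-179.8, -0.7, -0.0]
contact_force: [-1.4, 0.2, 0.6]
gripper_width: 0.0192
```

```bash
python3 -m creep '[[15,-1,0,1.5,0],[15,0,0,1,0]]'
```

```text
time: 11.8
tool_pos: [0.5478, 0.142, 0.0506]
tool_rot: [-179.8, -1.0, -0.0]
contact_force: [-3.8, -1.0, 20.3]
gripper_width: 0.0197
```

Floor contact (20 N, z as predicted). Easing off and releasing.

```bash
python3 -m creep '[[19,0,0,-0.5,0],[30,0,0,0,0],[45,0,0,0,0],[50,0,0,0,0],[50,0,0,0,0],[50,0,0,0,0]]'; python3 - <<'E'
from h import *
c=snap('scene','s5.png');cv2.imwrite('pics/s5c.png',cv2.resize(c['color'][100:260,300:480,::-1],None,fx=3,fy=3)); print(manip.get_obs()['tool_pos'])
E
```

```text
time: 12.55
tool_pos: [0.5476, 0.142, 0.0509]
tool_rot: [-179.8, -1.0, -0.0]
contact_force: [-0.5, -0.9, -0.3]
gripper_width: 0.0499
[0.54759088 0.14201737 0.05086388]
```

View pics/s5c.png

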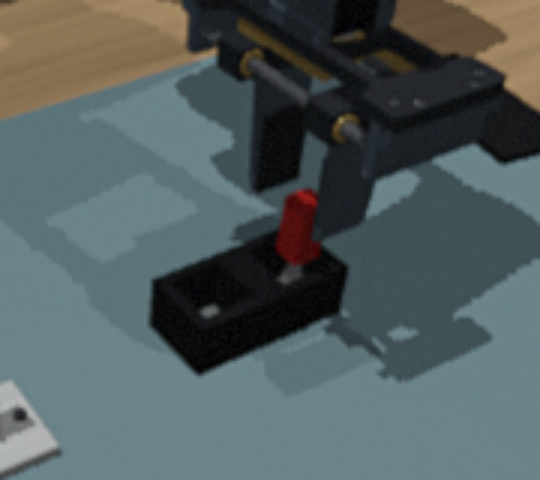

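The first insert stands upright and free in the far well, head at (298,225). Retreating up, then over to the middle insert.

```bash
python3 -m creep '[[50,0,0,-15,0],[50,0,0,-30,0],[50,0,0,-30,0],[50,0,0,-30,0],[50,0,0,-25,0],[55,0,0,0,0]]' && python3 -m creep '[[60,1,40,0,0],[60,1,40,0,0],[60,1,40,0,0],[60,1,40,0,0],[60,1,40,0,0],[60,1,40,0,0],[60,1,35,0,0],[60,0,0,0,0],[60,0,0,0,0]]'
```

```text
time: 13.35
tool_pos: [0.5455, 0.1415, 0.1902]
tool_rot: [-179.7, -1.2, -0.0]
contact_force: [0.8, -0.1, 0.7]
gripper_width: 0.0546
time: 14.48
tool_pos: [0.5496, -0.1407, 0.1876]
tool_rot: [-179.7, -1.0, 0.0]
contact_force: [0.2, -0.3, -0.1]
gripper_width: 0.0602
```

```bash
python3 -m creep '[[60,4,9,0,0],[60,0,0,30,0],[60,0,0,30,0],[60,0,0,30,0],[60,0,0,20,0],[60,0,0,0,0],[60,0,0,0,0]]'
```

```text
time: 15.35
tool_pos: [0.5585, -0.1469, 0.0759]
tool_rot: [-179.7, -1.1, 0.4]
contact_force: [-1.3, -1.1, 0.2]
gripper_width: 0.0604
```

```bash
python3 -m creep '[[60,-3,4,9,0],[60,0,0,9,0],[60,0,0,0,0],[60,0,0,0,0]]'
```

```text
time: 15.85
tool_pos: [0.5568, -0.1516, 0.0584]
tool_rot: [-179.8, -1.3, 0.4]
contact_force: [0.2, -1.5, 0.1]
gripper_width: 0.0598
```

```bash
python3 -m creep '[[60,-2,-1,1,0],[60,0,0,0,0]]'; python3 - <<'E'
from h import *
c=snap('wrist','w6.png'); cv2.imwrite('pics/w6c.png',cv2.resize(c['color'][100:330,200:440,::-1],None,fx=2.5,fy=2.5)); print(manip.get_obs()['tool_pos'])
E
```

```text
time: 16.1
tool_pos: [0.5547, -0.1505, 0.0575]
tool_rot: [-179.8, -1.3, 0.4]
contact_force: [0.6, 0.2, 0.8]
gripper_width: 0.06
[ 0.55490792 -0.15056047  0.0575925 ]
```

View pics/w6c.png

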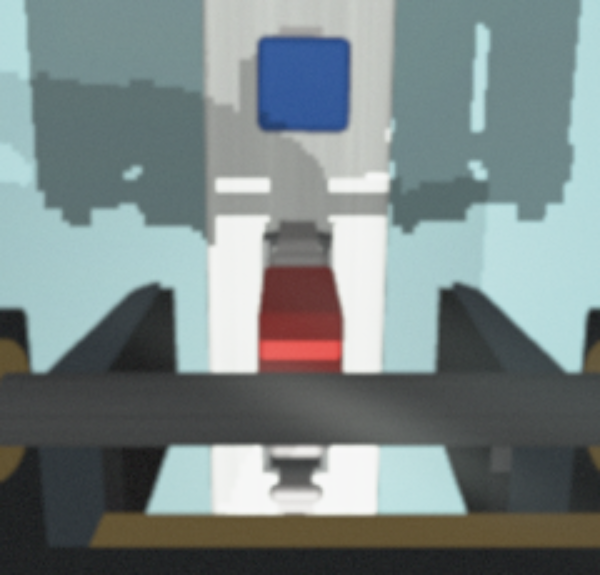

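The second red head is centred between the jaws (crop x≈301). The empty end clip is behind it and blue is ahead at (304,84). Gripping and pulling.

```bash
python3 -m creep '[[15,0,0,0,0],[15,0,0,0,0],[15,0,0,0,0],[15,0,0,0,0],[15,0,0,0,0],[15,0,0,0,0]]'  && python3 -m creep '[[15,0,0,-8,0],[15,0,0,-8,0],[15,0,0,-8,0],[15,0,0,-8,0],[15,0,0,-20,0],[15,0,0,-20,0],[15,0,0,-25,0],[15,0,0,-25,0],[15,0,0,0,0]]'; python3 - <<'E'
from h import *
for n in('scene','top'):
  c=snap(n)
  for l in('worn_a','good'):
    for q in manip.regions_of(n,l): print(n,l,round(q['score'],2),np.round(q['extent'],1))
E
```

```text
time: 16.9
tool_pos: [0.5551, -0.1506, 0.0578]
tool_rot: [-179.8, -1.3, 0.4]
contact_force: [0.3, 0.3, 0.3]
gripper_width: 0.0193
time: 18.02
tool_pos: [0.5527, -0.1513, 0.1881]
tool_rot: [-179.9, -1.5, 0.4]
contact_force: [-0.0, -0.2, -0.6]
gripper_width: 0.0192
scene worn_a 0.97 [240.1 182.1  14.2  44.4]
scene good 0.84 [288.6 225.6  15.3  38.7]
top worn_a 0.62 [247.8 182.3  17.1  13.6]
top worn_a 0.46 [437.3 173.3  23.   15.8]
top good 0.5 [383.8 179.3  21.8  12.6]
```

```bash
python3 -m creep '[[15,-1,-40,0,0],[15,-1,-40,0,0],[15,-1,-40,0,0],[15,-1,-40,0,0],[15,-1,-40,0,0],[15,-1,-25,0,0],[15,0,0,0,0],[15,0,0,0,0]]'
```

```text
time: 19.32
tool_pos: [0.5415, 0.0804, 0.1811]
tool_rot: [-179.7, -0.8, 0.4]
contact_force: [-0.1, -0.6, -0.6]
gripper_width: 0.0194
```

```bash
python3 -m creep '[[15,0,-1,25,0],[15,0,0,25,0],[15,0,0,20,0],[15,0,0,0,0],[15,0,0,0,0]]'
```

```text
time: 19.95
tool_pos: [0.5435, 0.0773, 0.1096]
tool_rot: [-179.7, -0.8, 0.1]
contact_force: [0.5, 0.2, -1.0]
gripper_width: 0.0195
```

```bash
python3 -m creep '[[15,1,-4,5,0],[15,0,0,0,0],[15,0,0,0,0]]';python3 - <<'E'
from h import *
c=snap('scene','s7.png');cv2.imwrite('pics/s7c.png',cv2.resize(c['color'][100:260,300:480,::-1],None,fx=3,fy=3)); print(manip.get_obs()['tool_pos'])
E
```

```text
time: 20.32
tool_pos: [0.5457, 0.0814, 0.1059]
tool_rot: [-179.7, -0.9, 0.1]
contact_force: [-0.7, 0.5, 0.1]
gripper_width: 0.0191
[0.54559156 0.08143063 0.10587372]
```

View pics/s7c.png

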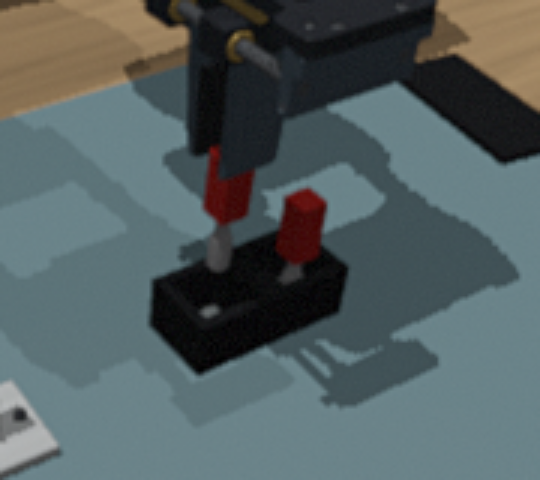

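The second insert hangs over the near well with its foot at (218,268), and the first still stands at (302,225). Lowering.

```bash
python3 -m creep '[[15,0,0,10,0],[15,0,0,10,0],[15,0,0,10,0],[15,0,0,10,0],[15,0,0,5,0],[15,0,0,0,0],[15,0,0,0,0]]'
```

```text
time: 21.25
tool_pos: [0.546, 0.0816, 0.0571]
tool_rot: [-179.7, -0.9, 0.1]
contact_force: [-0.4, 0.8, 0.1]
gripper_width: 0.0191
```

```bash
python3 -m creep '[[15,0,0,2,0],[15,0,0,2,0],[15,0,0,1,0],[15,0,0,0,0]]'
```

```text
time: 21.75
tool_pos: [0.5465, 0.0817, 0.0525]
tool_rot: [-179.7, -1.0, 0.1]
contact_force: [0.0, 0.5, -0.8]
gripper_width: 0.0194
```

```bash
python3 -m creep '[[15,0,0,1,0],[15,0,0,1,0],[15,0,0,0,0]]'
```

```text
time: 22.12
tool_pos: [0.5477, 0.0818, 0.0518]
tool_rot: [-179.7, -1.1, 0.1]
contact_force: [-2.1, -0.9, 1.6]
gripper_width: 0.0193
```

```bash
python3 -m creep '[[15,0,0,1.5,0],[15,0,0,0,0]]'
```

```text
time: 22.38
tool_pos: [0.5487, 0.0818, 0.0517]
tool_rot: [-179.7, -1.2, 0.1]
contact_force: [-1.8, -0.6, 2.3]
gripper_width: 0.0192
```

Floor reached: z stays at the predicted contact height while commanded down, with a small upward force. Releasing and retreating.

```bash
python3 -m creep '[[19,0,0,0,0],[30,0,0,0,0],[45,0,0,0,0],[50,0,0,0,0],[50,0,0,0,0],[50,0,0,0,0]]' && python3 -m creep '[[50,0,0,-10,0],[50,0,0,-30,0],[50,0,0,-30,0],[50,0,0,-30,0],[50,0,0,-30,0],[50,0,0,-30,0],[50,0,0,0,0],[50,0,0,0,0]]'; python3 - <<'E'
from h import *
c=snap('scene');cv2.imwrite('pics/s8c.png',cv2.resize(c['color'][100:320,190:440,::-1],None,fx=2.4,fy=2.4)); print(manip.get_obs()['tool_pos'])
E
```

```text
time: 23.12
tool_pos: [0.5487, 0.0818, 0.0514]
tool_rot: [-179.7, -1.2, 0.1]
contact_force: [-0.3, 0.3, -0.2]
gripper_width: 0.0499
time: 24.12
tool_pos: [0.5446, 0.081, 0.2207]
tool_rot: [-179.7, -1.3, 0.1]
contact_force: [0.7, 0.3, -0.6]
gripper_width: 0.0502
[0.54476704 0.08101429 0.22068089]
```

View pics/s8c.png

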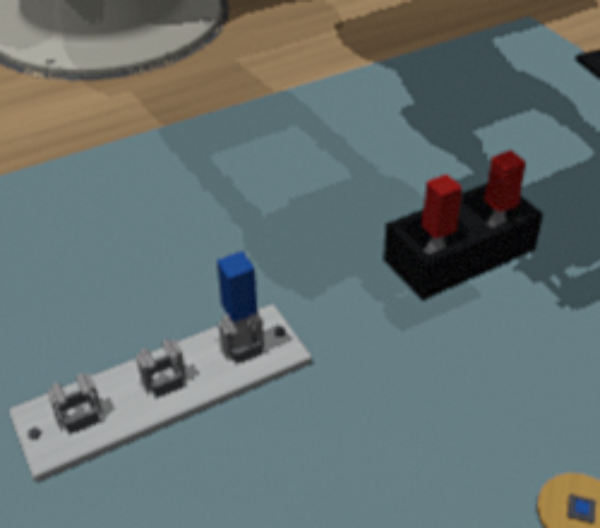

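Both red inserts stand upright in their own wells, heads at (442,205) and (506,182). The blue one at (238,285) is still clipped, the other two clips are empty, and the gripper is clear.

```bash
python3 -c "
from plant import manip
print(manip.get_obs()['time'],manip.job_done())"
```

```text
the job is handed in; nothing more can be done
24.175 None
```

Both red-headed inserts now stand upright in the block, one per well, and I handed the job in at 24.2 s of the 61 s allowed. I pulled the end one first, set it foot-down in the far well and released it. Then I pulled the middle one and set it in the near well the same way.

**Final check:** the last picture shows both red heads upright, the blue insert still clipped and the other two clips empty. The gripper was open and well above everything (TCP at z = 0.221 m).

**Forces:** the highest wrist reading was about 20 N, when the first foot touched the well floor. Force was read only at the end of each move, so a brief peak in between could have been missed.

**Disagreements:**
- The detector's position for the end head in one close wrist view was about 8 mm off in y from the colour-based estimate. The head was partly hidden there, and I used the colour-based estimate.
- The detector missed the first placed insert in one scene view. The top view and later pictures showed it standing.
- The tool had drifted about 1° in tilt and 2–3 mm in x by the time of each release, well within the wells' clearance.

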